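# Clamp a lock cylinder in the pinning fixture

### The arm

A 6-joint arm with a two-finger parallel gripper is mounted at the origin on the work surface. World frame = base frame: x ahead of the robot, y to its left, z up, the work surface at z = 0. Lengths are in mm, angles in rad, forces in N, time in s.
With the tool pointing down it reaches from about 350 to 875 mm from the base axis. Payload 4.2 kg.
Tool frame: the origin (TCP) lies at the very end of the fingers, on their centre line; the grasp point (between the pads) lies 19 mm behind it (arm.grip_point_offset is the distance from the TCP to the grasp point, in mm); z points along the fingers, y is the direction in which the jaws open and shut (so a half turn about z gives the same grasp; the last joint's range is limited). The gripper opens to 85 mm and grips with 20 to 120 N. Pads are 22 mm wide; open, the fingers measure 114 mm over their backs; the gripper's body (76 mm by 85 mm) begins 54 mm behind the grasp point. The pads swing forward as they close: fully open they stand 13 mm farther back than shut.
Start: joints at [1.407, 0.385, 0.008, 0, -1.194, -0.259], TCP at [256.414, 569.957, 195.912] pointing down, gripper open.
Joint ranges: [-3.14, 3.14], [-1.21, 2.06], [-1.07, 1.41], [-3.16, 2.05], [-2.99, -0.16], [-3.1, 3.1]. Speed limits (rad/s): [2.79, 2.79, 3.14, 3.14, 3.14, 3.14].

### API

Orientations are given as a unit quaternion [x, y, z, w].
In Python, from bench import arm gives the robot as it stands.
- The arm moves only by the tool drive_tool, never from a script. Its argument "steps" is a list of rows, each a list of 5 numbers: the shift along the tool's x, y, z in m, then the turn about the tool's z in degrees, then the finger opening in m, from 0 to 0.0854. A call has 1 to 20 rows; each row shifts and turns the commanded pose from where the row before left it, along the tool's axes as they then stand; what a row does not reach is not made up. A row lasts 1/10 s, in which the tool goes at most 50 mm and 8.59 degrees, less where a joint would pass 70% of its speed; a pose out of reach is approached as far as the arm can. A call is refused whole if a number of a shift passes 0.05 or a number of a turn 8.59, either way. A call with a gripper value outside its range is refused whole. The fingers move at their own pace and stop on an object; the grip force is fixed at half the most. Time passes only in rows, so rows that do not move let the fingers close. It gives the time, the measured TCP pose, the force and the opening at its end, in the units of the state.
- arm.read_state(): the state, without advancing time (a new reading comes with each control period).
- arm.get_image(name): name is "side" or "top"; returns (picture, depth): 480x640x3 uint8, blue, green, red; 480x640 float32, mm along the optical axis (not along the pixel's ray), 0 where there is no reading.
- arm.camera_params(name): a dict with "K" (3x3 intrinsics, pixels), "world_to_cam" (4x4, takes a point from world to camera coordinates). Camera axes: x right, y up, looking along -z (the intrinsics and any distortion apply to the point x, -y, -z); pixel columns grow to the right and rows downward; lengths in mm; the calibration is good to about 2 mm. A picture is of the moment at which its call begins. camera_params takes no time and is no camera call.
- arm.job_done(): hands the job in, once; it reports no verdict.
The state is a dict: "clock": time; "joints": joint angles; "joint_vel": joint speeds; "joint_efforts": joint torques, N m; "position": TCP position; "ee_rot": TCP orientation; "contact_force": force on the tool from outside, world axes, zero at the start; "wrist_torque": the same for the moment, N m; "gripper_width": finger opening in mm.
Only numpy, scipy, OpenCV 4.12 (cv2) and the standard library are available. Lean on these libraries where they do the work, as an engineer would, in place of code of your own. Each camera call takes 0.05 s, during which the arm holds its last target.

### The job

At the locksmith's bench, push the lock cylinder that stands between the rails of the fixture along the channel until it touches the back stop. Then push the toggle clamp's handle over and down, past its dead point, until it snaps flat into lock and the clamp pad presses on the cylinder. Do it by pushing only: keep the cylinder upright on the fixture's bed, lift nothing, and leave the empty housing, the brass plug and the tweezers where they are.

Things in the scene. Friction and masses are not known exactly. Their poses are not given: they have to be found in the camera images.
- fixture: Aluminium pinning fixture, screwed down. Plate 225 x 90 x 12 mm (x -110 to +115 mm); its top is the bed. Origin: table level, under the home cylinder's axis. x runs along the channel from its open end to the stop and clamp, z up. Rails: 37 mm apart inside, 8 mm high above the bed, x -100 to +17 mm. Back stop: face at x = +17 mm, 22 mm high above the bed.
- home (a point): Point on the bed (12 mm above the table) where the centre of the cylinder's underside stands when it touches the back stop; axes as the fixture's.
- lock_cylinder: Dark steel lock cylinder, upright and loose between the rails, diameter 34 mm, 45 mm high, about 0.28 kg; origin at the centre of its underside, z up. It starts 40 to 60 mm short of home. Friction on the bed about 2 N; pushed 15 to 30 mm above the bed it slides without tipping.
- clamp_handle (a joint): Clamp handle angle (rad). 0 = open: handle 1.15 rad above level, leaning away from the channel; it is (1.15 - value) above level. Grows as it is pushed towards the fixture's +x and down. Starts at 0 to 0.12; stays where left up to 0.3, then sinks until the pad meets the home cylinder at 0.61; then takes up to 8 N at 90 mm from the pivot; dead point 0.88; then snaps to its stop, 1.15: level, locked.
- handle_push (a point): Middle of the upper face (facing the channel when open) of the handle's black rubber grip, 90 mm from the pivot and 7 mm off the handle's centre line, which passes through the pivot. Grip 22 mm wide (fixture y), 14 mm thick, 45 to 120 mm from the pivot.
- handle_pivot (a point): Centre of the handle's hinge, at fixture x = 80, z = 78 mm; the hinge runs along fixture y. It lies between two fixed steel cheeks, 31 mm over both, fixture x 35 to 95 mm, up to z = 90 mm.
- clamp_pad: Rubber pad, 15 mm across, on a sprung spindle on the clamp arm; origin at its face's centre. Handle open: the arm stands upright (pivot at fixture x = 50, z = 78 mm), the spindle pointing to -x: they fill x 24 to 85 mm, 16 mm wide, up to z = 150 mm. The handle swings the arm down; locked, the pad presses the cylinder's top at fixture x = 0 with about 12 N.
- empty_housing: Bystander: hollow dark steel lock housing, ring of 36 mm outside diameter, 28 mm high, on the table beside the fixture; origin at the centre of its underside.
- brass_plug: Bystander: small upright brass lock plug, 17 mm across its head, 32 mm high, on the table beside the fixture; origin at the centre of its underside.
- tweezers: Bystander: steel tweezers lying on the table beside the fixture, 136 mm long, 20 mm wide, 6 mm high; origin near the middle of its underside, x along its length.

How it is judged (in metres and radians):
On the way, in this order (a step that is already met when the one before it is completed fails the run):
1. the cylinder stands against the back stop, clamp still open (x of lock_cylinder in the frame of fixture between -0.003 and 0.004 m and y of lock_cylinder in the frame of fixture between -0.005 and 0.005 m and angle between lock_cylinder's own z axis and vertical below 0.1 rad and value of joint clamp_handle below 0.4 rad), for 0.2 s.
2. the handle has passed its dead point and snapped to its stop (value of joint clamp_handle above 1.08 rad), for 0.2 s.
At the end, for the whole second after the job is handed in: The lock cylinder stands upright (within 0.1 rad) and at rest between the rails, within 3 mm of touching the back stop; the handle is locked (joint above 1.08 rad) and the pad presses on the cylinder with more than 4 N (x of lock_cylinder in the frame of fixture between -0.003 and 0.004 m and y of lock_cylinder in the frame of fixture between -0.005 and 0.005 m and angle between lock_cylinder's own z axis and vertical below 0.1 rad and value of joint clamp_handle above 1.08 rad and contact force between clamp_pad and lock_cylinder above 4 N and linear speed of lock_cylinder below 0.01 m/s).
It fails at once if the cylinder is lifted 8 mm or more off the bed or pulled out of the channel (height (world z) of lock_cylinder above 0.02 m or x of lock_cylinder in the frame of fixture below -0.1 m or height (world z) of lock_cylinder below 0.005 m).
It fails at once if the cylinder is tipped over by more than 0.35 rad (angle between lock_cylinder's own z axis and vertical above 0.35 rad).
It fails at once if the empty housing is moved by more than 20 mm (distance of empty_housing from where it was at the start of the episode above 0.02 m).
It fails at once if the brass plug is moved by more than 20 mm (distance of brass_plug from where it was at the start of the episode above 0.02 m).
It fails at once if the tweezers is moved by more than 20 mm (distance of tweezers from where it was at the start of the episode above 0.02 m).
It also fails if it takes over 51 s, if anything falls off the work surface, if the arm or the gripper's body presses on something with over 40 N, if the wrist force passes 120 N, or if a joint passes its speed limit or range.

## Working session

There is one attempt and no reset: what is moved stays moved. The work goes in short steps, Python scripts to look and compute and a tool call to move; the robot and the scene stay as the last step left them, time stands still between calls to the robot, and variables do not carry over. Pictures are saved under pics/ and viewed, and the job is handed in when it is done.

Besides the shell and the picture viewer there is one more tool, called after "Request:" as name(argument=value, ...), one argument or row to a line, values as JSON. drive_tool: Moves the arm, as the interface text tells. Its arguments: {"type":"object","properties":{"steps":{"type":"array"}},"required":["steps"]}

```bash
mkdir -p pics; cat > h.py <<'E'
import numpy as np, cv2
from bench import arm
def cap(n,tag):
    im,d=arm.get_image(n); cv2.imwrite(f'pics/{tag}_{n}.png',im); np.save(f'pics/{tag}_{n}.npy',d); return im,d
def w(n,u,v,z):
    p=arm.camera_params(n);K=np.array(p['K']);T=np.array(p['world_to_cam']);R=T[:3,:3];t=T[:3,3]
    r=np.linalg.inv(K)@[u,v,1]; r=np.array([r[0],-r[1],-r[2]])
    return r,R,t,z
def ray(n,u,v):
    r,R,t,_=w(n,u,v,0); c=-R.T@t; return c,R.T@r
def atz(n,u,v,z):
    c,d=ray(n,u,v); return c+d*(z-c[2])/d[2]
def atd(n,u,v,dep):
    c,d=ray(n,u,v); return c+d*dep
def proj(n,P):
    p=arm.camera_params(n);K=np.array(p['K']);T=np.array(p['world_to_cam'])
    q=T[:3,:3]@np.array(P)+T[:3,3]; q=np.array([q[0],-q[1],-q[2]]); x=K@q; return x[:2]/x[2]
E
python3 - <<'E'
from h import *
np.set_printoptions(precision=3,suppress=True)
cap('top','a');cap('side','a')
for n in('top','side'):
    p=arm.camera_params(n);print(p); print(ray(n,320,240))
print(arm.read_state())
E
```

```text
{'K': array([[551.49 ,   0.   , 322.057],
       [  0.   , 551.49 , 231.904],
       [  0.   ,   0.   ,   1.   ]]), 'world_to_cam': array([[   0.008,   -1.   ,   -0.025,   -7.702],
       [   0.988,    0.004,    0.154, -622.168],
       [  -0.154,   -0.026,    0.988, -793.773],
       [   0.   ,    0.   ,    0.   ,    1.   ]])}
(array([492.749, -26.045, 879.629]), array([ 0.139,  0.03 , -0.99 ]))
{'K': array([[488.4  ,   0.   , 316.568],
       [  0.   , 488.4  , 241.041],
       [  0.   ,   0.   ,   1.   ]]), 'world_to_cam': array([[  -0.792,   -0.61 ,    0.023,  435.123],
       [   0.294,   -0.349,    0.89 , -298.689],
       [  -0.534,    0.712,    0.456, -383.435],
       [   0.   ,    0.   ,    0.   ,    1.   ]])}
(array([227.776, 433.953, 430.548]), array([ 0.529, -0.717, -0.454]))
{'clock': 0.1, 'joints': array([ 1.407,  0.385,  0.007, -0.   , -1.194, -0.259]), 'joint_vel': array([-0.   , -0.002,  0.002,  0.002,  0.   , -0.002]), 'joint_efforts': array([ -0.   , -39.332,  18.893,   4.198,  -0.003,   0.   ]), 'position': array([256.197, 569.448, 194.939]), 'ee_rot': array([ 0.978, -0.21 , -0.   ,  0.001]), 'contact_force': array([0.067, 0.487, 0.075]), 'wrist_torque': array([-0.048,  0.018,  0.023]), 'gripper_width': 85.55515755828708}
```

View pics/a_top.png

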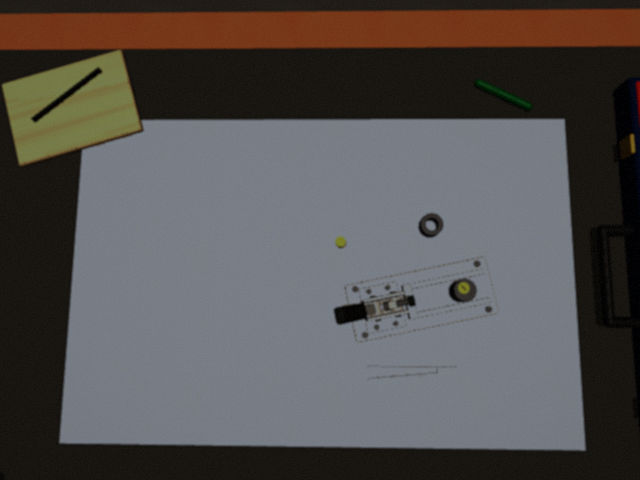

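View pics/a_side.png

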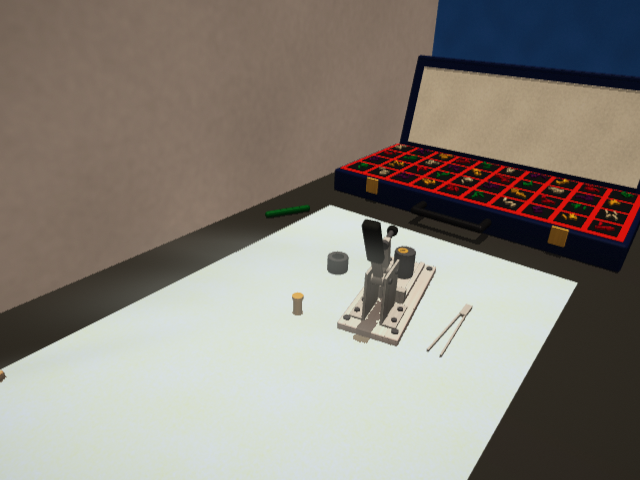

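The top picture shows the fixture at about (345–497, 257–342) with its open end to the right. The cylinder is at (463,290) and the handle grip at (350,314). I'll enlarge this area.

```bash
python3 - <<'E'
from h import *
im=cv2.imread('pics/a_top.png')
c=cv2.resize(im[245:350,330:505],None,fx=4.5,fy=4.5,interpolation=cv2.INTER_CUBIC)
cv2.imwrite('pics/a_topc.png',np.clip(c.astype(float)*1.4,0,255).astype(np.uint8))
im=cv2.imread('pics/a_side.png')
c=cv2.resize(im[210:350,320:480],None,fx=4.2,fy=4.2,interpolation=cv2.INTER_CUBIC)
cv2.imwrite('pics/a_sidec.png',c)
E
```

```text
(no output)
```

View pics/a_topc.png

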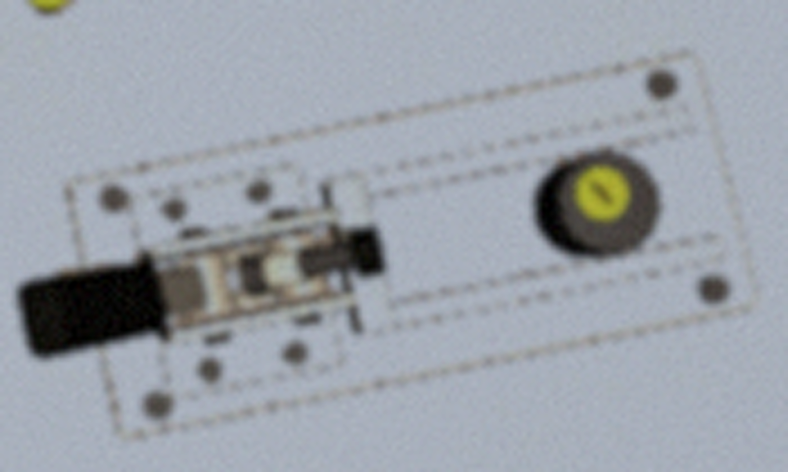

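View pics/a_sidec.png

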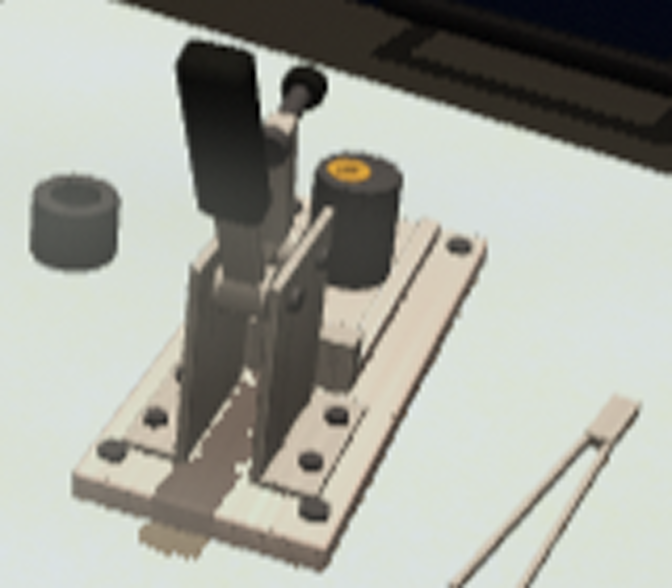

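```bash
python3 - <<'E'
from h import *
np.set_printoptions(precision=2,suppress=True)
T=lambda x,y:((x+.5)/4.5-.5+330,(y+.5)/4.5-.5+245)
S=lambda x,y:((x+.5)/4.2-.5+320,(y+.5)/4.2-.5+210)
loc=np.array([[115,-45],[-110,-45],[-110,45],[115,45]],float)
pt=[(68,183),(697,52),(752,303),(120,436)]
P=np.array([atz('top',*T(*p),12)[:2] for p in pt])
print(P, [np.linalg.norm(P[i]-P[i-1]) for i in range(4)])
# which side is +y: fit both
def fit(loc,P):
    a=loc-loc.mean(0);b=P-P.mean(0);th=np.arctan2((a[:,0]*b[:,1]-a[:,1]*b[:,0]).sum(),(a*b).sum())
    R=np.array([[np.cos(th),-np.sin(th)],[np.sin(th),np.cos(th)]]);t=P.mean(0)-R@loc.mean(0);return th,R,t,P-(loc@R.T+t)
for s in(1,-1):
    th,R,t,e=fit(loc*[1,s],P);print(s,th,t,e)
    if abs(e).max()<8: best=(R,t)
R,t=best
L=lambda p:(R.T@(p[:2]-t))
for z,pp in((57,(603,203)),(57,(602,194)),):
    print('cyl top',L(atz('top',*T(*pp),z)))
print('cyl side btm?')
print('side cyl topcenter',L(atz('side',*S(358,181),57)))
for p in [(75,478),(325,552),(487,240)]: print('side plate',L(atz('side',*S(*p),12)))
def pj(n,x,y,z):
    q=R@[x,y]+t; return proj(n,[*q,z])
for nm,c0,sc in(('top',(330,245),4.5),('side',(320,210),4.2)):
    im=cv2.imread(f'pics/a_{nm}c.png')
    def d(x,y,z,c=(0,0,255)):
        u=(pj(nm,x,y,z)-c0+.5)*sc-.5; cv2.circle(im,tuple(int(v) for v in u),3,c,-1)
    for x,y in loc: d(x,y,12)
    for y in(-18.5,18.5):
        for x in(-100,17): d(x,y,20,(0,255,0))
    d(17,0,34,(255,0,0))
    for y in(-15.5,15.5):
        for x in (35,95): d(x,y,90,(255,0,255))
    for a in (1.15,1.09,1.03):
        r=np.array([np.cos(a),np.sin(a)]);n=np.array([-r[1],r[0]])
        for dd in(45,90,120):
            for y in(-11,11):
                q=np.array([80,78])+dd*r+7*n; d(q[0],y,q[1],(0,255,255) if a==1.15 else (255,255,0) if a==1.09 else (0,128,255))
    cv2.imwrite(f'pics/b_{nm}c.png',im)
E
```

```text
[[ 543.28  -39.43]
 [ 590.2  -258.7 ]
 [ 503.63 -274.21]
 [ 456.92  -57.35]] [np.float64(88.19883829105312), np.float64(224.22812375880292), np.float64(87.94725393549886), np.float64(221.82668818294152)]
1 1.7794598855355492 [ 524.02 -159.87] [[-0.95 -1.39]
 [-0.64 -0.54]
 [ 0.84  2.6 ]
 [ 0.74 -0.67]]
-1 1.7861041926991479 [ 524.04 -159.86] [[ 87.77  17.7 ]
 [ 86.62  18.24]
 [-87.88 -16.5 ]
 [-86.51 -19.45]]
cyl top [-55.41   0.32]
cyl top [-55.79  -2.6 ]
cyl side btm?
side cyl topcenter [-48.95   3.14]
side plate [118.3  -40.98]
side plate [117.3   46.23]
side plate [-107.77   45.26]
```

View pics/b_topc.png

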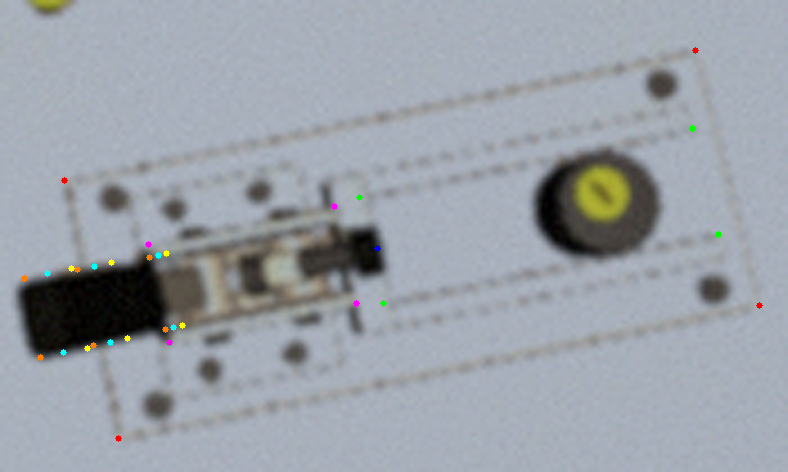

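View pics/b_sidec.png

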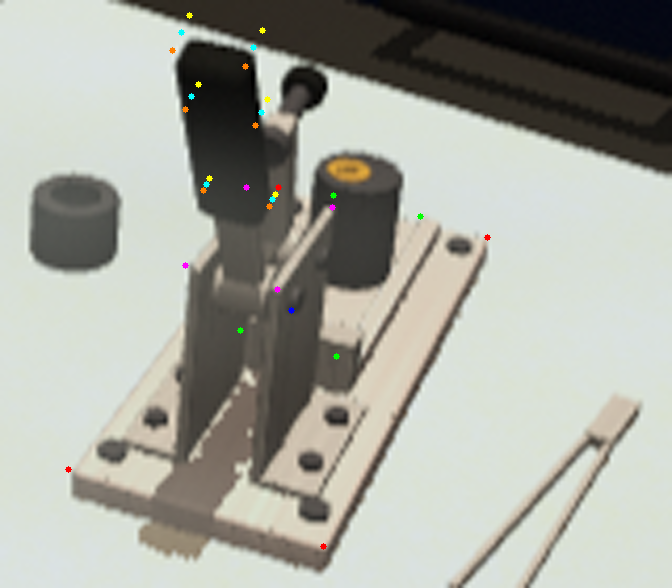

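Request:
drive_tool(
  steps=[
    [0,0,-0.01,7.7,0],
    [0,0,-0.01,7.7,0],
    [0,0,-0.01,7.7,0],
    [0,0,-0.01,7.7,0],
    [0,0,-0.01,7.7,0],
    [0,0,-0.01,7.7,0],
    [0,0,-0.01,7.6,0],
    [0,0,0,0,0],
  ],
)

```text
clock: 0.9
position: [256.6, 570.5, 267.0]
ee_rot: [0.777, -0.629, -0.0, -0.001]
contact_force: [0.4, 1.1, -0.2]
gripper_width: 0.3
```

Request:
drive_tool(
  steps=[
    [0.02,-0.003,0,0,0],
    [0.04,-0.005,0,0,0],
    [0.045,-0.006,0,0,0],
    [0.045,-0.006,0,0,0],
    [0.045,-0.006,0,0,0],
    [0.045,-0.006,0,0,0],
    [0.045,-0.006,0,0,0],
    [0.045,-0.006,0,0,0],
    [0.045,-0.006,0,0,0],
    [0.045,-0.006,0,0,0],
    [0.045,-0.006,0,0,0],
    [0.045,-0.006,0,0,0],
    [0.045,-0.006,0,0,0],
    [0.045,-0.006,0,0,0],
    [0.045,-0.006,0,0,0],
    [0.045,-0.006,0,0,0],
    [0.045,-0.006,0,0,0],
    [0.045,-0.006,0,0,0],
    [0.04,-0.005,0,0,0],
    [0.02,-0.003,0,0,0],
  ],
)

```text
clock: 2.9
position: [540.2, -231.3, 264.1]
ee_rot: [0.777, -0.629, -0.001, 0.001]
contact_force: [0.4, -0.0, 0.7]
gripper_width: -0.5
```

```bash
cat >> h.py <<'E'
th=1.7795;fR=np.array([[np.cos(th),-np.sin(th)],[np.sin(th),np.cos(th)]]);ft=np.array([522.8,-159.1])
def F(p): return np.array([*(fR.T@(np.array(p[:2])-ft)),p[2]])
def st():
    s=arm.read_state();q=s['ee_rot'];from scipy.spatial.transform import Rotation as Ro
    m=Ro.from_quat(q).as_matrix();fx=np.array([*fR[:,0],0])
    print('t',round(s['clock'],2),'tcpF',F(s['position']).round(1),'yawerr deg',np.degrees(np.arctan2(np.cross(-fx,m[:,0])[2],-fx@m[:,0])).round(2),'forceF',np.round([*(fR.T@s['contact_force'][:2]),s['contact_force'][2]],1),'w',round(s['gripper_width'],1),s['joints'].round(2))
E
python3 -c "
from h import *
st()
cap('top','c');cap('side','c')"
```

```text
t 2.9 tcpF [-74.2  -2.1 264.1] yawerr deg 0.04 forceF [-0.1 -0.4  0.7] w -0.5 [-0.13  0.28  0.03 -0.   -1.32  0.34]
```

Request:
drive_tool(
  steps=[
    [0.01,0.001,0.01,0,0],
    [0.01,0.001,0.02,0,0],
    [0,0,0.02,0,0],
    [0,0,0,0,0],
    [0,0,0,0,0],
  ],
)

```text
clock: 3.5
position: [542.2, -248.0, 215.9]
ee_rot: [0.778, -0.629, -0.0, 0.0]
contact_force: [-0.1, 0.2, -0.1]
gripper_width: -0.1
```

```bash
python3 -c "
from h import *
st()
cap('top','d');cap('side','d');
for n in ('top','side'): print(proj(n,arm.read_state()['position']))
a=[cv2.imread(f'pics/d_{n}.png') for n in('top','side')]
cv2.imwrite('pics/d2.png',np.hstack([cv2.resize(a[0][190:390,300:560],(520,400)),cv2.resize(a[1][150:350,300:440],(280,400))]))"
```

```text
t 3.5 tcpF [-91.   -0.6 215.9] yawerr deg 0.13 forceF [ 0.2  0.  -0.1] w -0.1 [-0.16  0.32 -0.03  0.   -1.21  0.37]
[522.99706702 276.45271287]
[421.37349423 149.28564279]
```

View pics/d2.png

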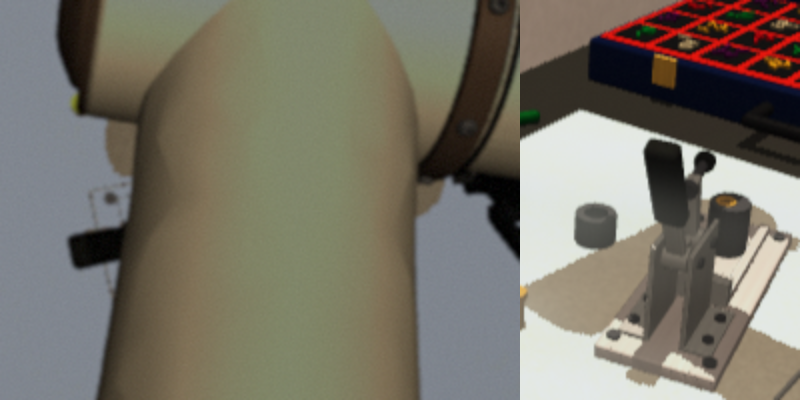

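Request:
drive_tool(
  steps=[
    [0.004,0,0.02,0,0],
    [0.004,0,0.03,0,0],
    [0,-0.0006,0.03,0,0],
    [0,0,0.03,0,0],
    [0,0,0.03,0,0],
    [0,0,0.02,0,0],
    [0,0,0.01,0,0],
    [0,0,0.005,0,0],
    [0,0,0.004,0,0],
    [0,0,0,0,0],
    [0,0,0,0,0],
  ],
)

```text
clock: 4.7
position: [545.5, -256.4, 38.0]
ee_rot: [0.777, -0.629, 0.001, -0.0]
contact_force: [0.1, 0.7, 0.7]
gripper_width: 0.4
```

```bash
python3 -c "
from h import *
st()
cap('side','e');st()
print(proj('side',arm.read_state()['position']))
a=cv2.imread(f'pics/e_side.png')
cv2.imwrite('pics/e2.png',cv2.resize(a[180:350,320:480],None,fx=3.5,fy=3.5,interpolation=cv2.INTER_CUBIC))"
```

```text
t 4.7 tcpF [-99.9  -2.   38. ] yawerr deg 0.03 forceF [ 0.6 -0.2  0.7] w 0.4 [-0.17  0.5  -0.25  0.   -0.82  0.38]
t 4.75 tcpF [-99.9  -2.   37.9] yawerr deg 0.03 forceF [ 0.2 -0.9  0.7] w 0.1 [-0.17  0.5  -0.25  0.   -0.82  0.38]
[409.71330984 249.69229459]
```

View pics/e2.png

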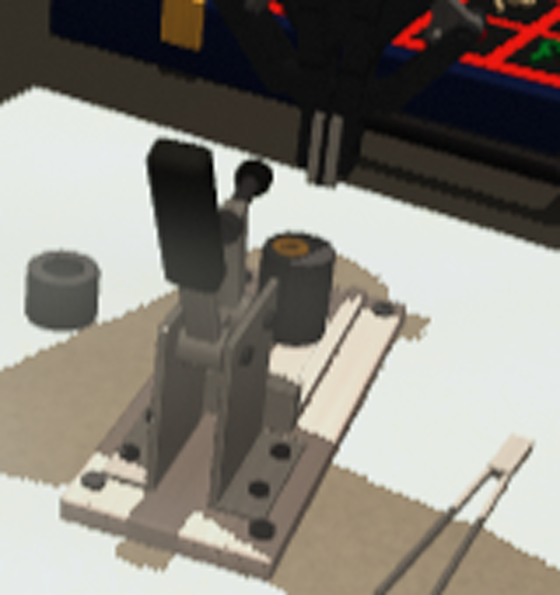

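```bash
python3 -c "
from h import *
a=cv2.imread(f'pics/e_side.png')[170:270,370:450]
b=np.clip(a.astype(float)*1.6,0,255).astype(np.uint8)
cv2.imwrite('pics/e3.png',cv2.resize(b,None,fx=6,fy=6,interpolation=cv2.INTER_CUBIC))
d=np.load('pics/e_side.npy')
for v in range(222,252,2): print(v,d[v,404:420:3].round(0))
for v in (228,230,232): print(F(atd('side',410,v,d[v,410])))
"
```

```text
222 [1031.  812.  805.  803.  802.  802.]
224 [1027.  816.  808.  806.  806.  803.]
226 [1018.  815.  807.  807.  809.  807.]
228 [1008.  819.  812.  807.  810.  807.]
230 [999. 995. 810. 812. 811. 809.]
232 [987. 815. 813. 812. 818. 994.]
234 [980. 983. 980. 982. 985. 980.]
236 [971. 974. 972. 972. 974. 974.]
238 [965. 962. 967. 968. 965. 967.]
240 [957. 958. 961. 959. 955. 959.]
242 [948. 952. 947. 949. 950. 953.]
244 [941. 939. 940. 938. 940. 939.]
246 [932. 933. 934. 935. 936. 935.]
248 [804. 806. 802. 931. 928. 925.]
250 [795. 797. 798. 799. 921. 918.]
[-90.20945223  -3.79565175  82.95647548]
[-86.55230955  -2.54177624  81.10960378]
[-88.39251088  -2.55844687  76.61926972]
```

View pics/e3.png

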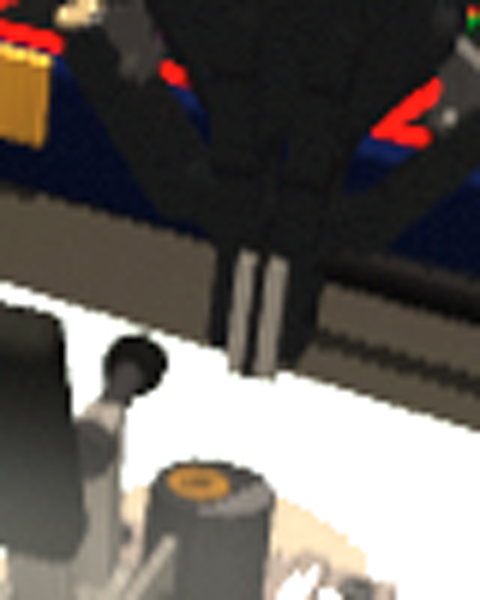

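```bash
python3 -c "
from h import *
cap('side','f');st();cap('top','f')
d=np.load('pics/f_side.npy')
for n in 'def':
  dd=np.load(f'pics/{n}_side.npy'); 
  col=dd[:,411]; print(n,[(v,int(col[v])) for v in range(130,262,4)])
for u,v in ((399,249),(407,249),(403,262),(410,228)): print(u,v,d[v,u],F(atd('side',u,v,d[v,u])))
"
```

```text
t 4.8 tcpF [-99.8  -1.9  37.8] yawerr deg 0.03 forceF [-0.4 -0.9 -0. ] w -0.1 [-0.17  0.5  -0.25  0.   -0.82  0.38]
d [(130, 1356), (134, 1356), (138, 1358), (142, 1368), (146, 1370), (150, 1309), (154, 1275), (158, 1228), (162, 1213), (166, 1184), (170, 1155), (174, 1130), (178, 1105), (182, 1084), (186, 1063), (190, 1055), (194, 1058), (198, 1063), (202, 1068), (206, 1067), (210, 1010), (214, 1071), (218, 1052), (222, 1034), (226, 1016), (230, 998), (234, 0), (238, 965), (242, 949), (246, 935), (250, 798), (254, 783), (258, 786)]
e [(130, 724), (134, 722), (138, 723), (142, 727), (146, 726), (150, 729), (154, 731), (158, 734), (162, 737), (166, 765), (170, 767), (174, 761), (178, 762), (182, 763), (186, 771), (190, 776), (194, 777), (198, 780), (202, 788), (206, 792), (210, 796), (214, 799), (218, 801), (222, 804), (226, 808), (230, 809), (234, 977), (238, 964), (242, 951), (246, 934), (250, 800), (254, 785), (258, 786)]
f [(130, 723), (134, 719), (138, 722), (142, 725), (146, 726), (150, 729), (154, 730), (158, 734), (162, 736), (166, 765), (170, 768), (174, 760), (178, 763), (182, 766), (186, 774), (190, 776), (194, 779), (198, 781), (202, 789), (206, 790), (210, 795), (214, 797), (218, 801), (222, 805), (226, 808), (230, 809), (234, 981), (238, 961), (242, 948), (246, 932), (250, 796), (254, 787), (258, 785)]
399 249 801.88226 [-59.02057356 -10.43289027  56.38183143]
407 249 801.7079 [-64.54579894   1.44278791  56.76613408]
403 262 787.25433 [-40.60070344   3.11426089  44.71311001]
410 228 810.38873 [-88.36210722  -3.36750023  83.83426575]
```

View pics/d_side.png

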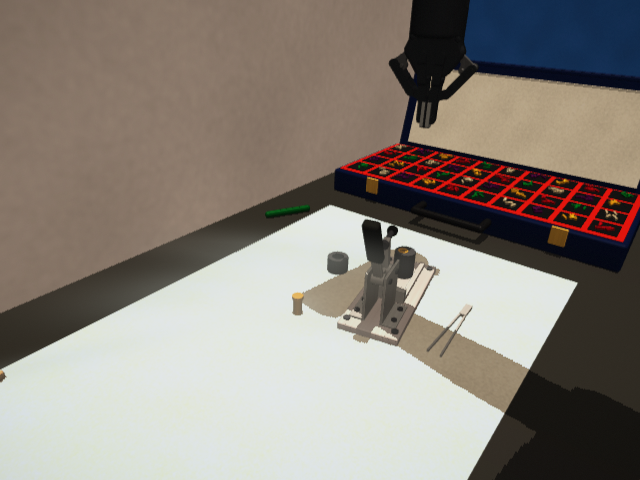

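View pics/f_side.png

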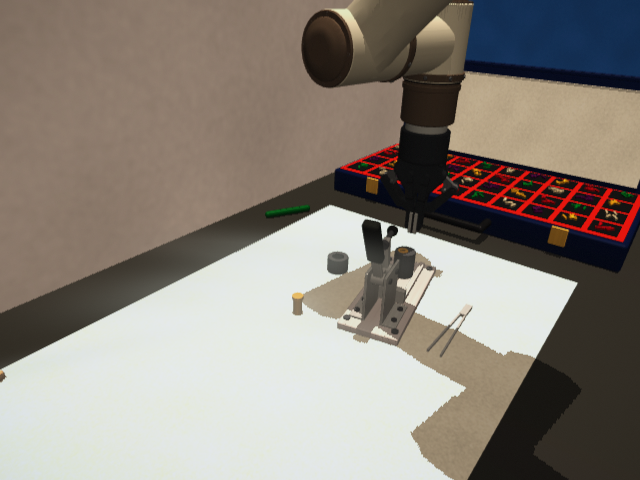

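The camera's depth puts the fingertips at z≈76 mm, but the reported TCP says 38. The cylinder top reads a correct 56.5, so the camera looks right. I'll lower the tool in small steps and look again before pushing.

Request:
drive_tool(
  steps=[
    [0,0,0.006,0,0],
    [0,0,0.006,0,0],
    [0,0,0.004,0,0],
    [0,0,0.002,0,0],
    [0,0,0,0,0],
    [0,0,0,0,0],
  ],
)

```text
clock: 5.45
position: [544.8, -256.2, 18.9]
ee_rot: [0.777, -0.629, 0.0, 0.0]
contact_force: [0.3, 0.5, -0.3]
gripper_width: -0.0
```

```bash
python3 -c "
from h import *
print(arm.grip_point_offset)
cap('side','g');st()
print(proj('side',arm.read_state()['position']))
d=np.load('pics/g_side.npy')
for v in range(228,250,2): print(v,d[v,402:420:3].round(0))
a=cv2.imread(f'pics/g_side.png')[180:290,350:450]
b=np.clip(a.astype(float)*1.6,0,255).astype(np.uint8)
cv2.imwrite('pics/g3.png',cv2.resize(b,None,fx=5,fy=5,interpolation=cv2.INTER_CUBIC))
"
```

```text
18.700000000000003
t 5.5 tcpF [-99.6  -1.5  19. ] yawerr deg 0.03 forceF [-0.3 -0.1  0.5] w 0.1 [-0.17  0.52 -0.26  0.   -0.79  0.38]
[408.73880703 259.40529388]
228 [1007.  820.  812.  808.  807.  809.]
230 [999. 821. 814. 810. 809. 810.]
232 [985. 823. 814. 814. 809. 812.]
234 [980. 822. 817. 814. 812. 813.]
236 [971. 825. 817. 814. 814. 812.]
238 [965. 828. 819. 815. 814. 813.]
240 [956. 955. 821. 818. 816. 816.]
242 [950. 949. 822. 820. 822. 950.]
244 [939. 942. 939. 941. 826. 943.]
246 [932. 933. 935. 934. 934. 935.]
248 [802. 806. 805. 804. 929. 925.]
```

View pics/g3.png

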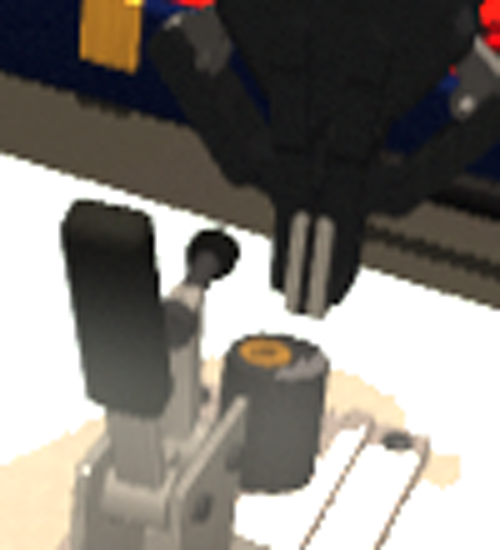

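Request:
drive_tool(
  steps=[
    [0,0,0.006,0,0],
    [0,0,0.006,0,0],
    [0,0,0.004,0,0],
    [0,0,0.002,0,0],
    [0,0,0,0,0],
    [0,0,0,0,0],
  ],
)

```text
clock: 6.1
position: [544.8, -256.3, 0.9]
ee_rot: [0.777, -0.629, 0.0, 0.0]
contact_force: [-0.0, -0.7, 0.1]
gripper_width: 0.2
```

```bash
python3 -c "
from h import *
cap('side','i');st()
print(proj('side',arm.read_state()['position']))
d=np.load('pics/i_side.npy')
for v in range(236,264,2): print(v,d[v,402:426:3].round(0))
for v in (240,244,246): print(v,[F(atd('side',u,v,d[v,u])).round(0) for u in (411,414)])
a=cv2.imread(f'pics/i_side.png')[180:290,350:450]
b=np.clip(a.astype(float)*1.6,0,255).astype(np.uint8)
cv2.imwrite('pics/i3.png',cv2.resize(b,None,fx=5,fy=5,interpolation=cv2.INTER_CUBIC))
"
```

```text
t 6.15 tcpF [-99.6  -1.5   1.1] yawerr deg 0.02 forceF [-0.3 -0.4 -1. ] w 0.1 [-0.17  0.55 -0.28  0.   -0.75  0.38]
[407.6152115  268.33480914]
236 [974. 825. 817. 814. 813. 811. 825. 975.]
238 [964. 826. 818. 816. 813. 816. 824.   0.]
240 [959. 828. 822. 817. 815. 817. 825. 959.]
242 [948. 830. 821. 818. 817. 818. 831. 950.]
244 [941. 831. 823. 821. 821. 822. 945. 940.]
246 [935. 833. 823. 822. 825. 821. 938. 937.]
248 [805. 805. 806. 806. 824. 822. 929. 927.]
250 [798. 798. 798. 798. 799. 921. 919. 922.]
252 [790. 792. 793. 791. 793. 913. 916. 915.]
254 [784. 787. 786. 788. 789. 904. 907. 904.]
256 [785. 783. 783. 785. 790. 899. 899. 900.]
258 [784. 787. 783. 788. 794. 892. 889. 894.]
260 [788. 785. 787. 785. 795. 886. 888. 888.]
262 [789. 787. 790. 792. 803. 878. 878. 882.]
240 [array([-87.,   1.,  63.]), array([-87.,   6.,  64.])]
244 [array([-88.,   2.,  56.]), array([-90.,   6.,  55.])]
246 [array([-87.,   2.,  52.]), array([-93.,   6.,  51.])]
```

View pics/i3.png

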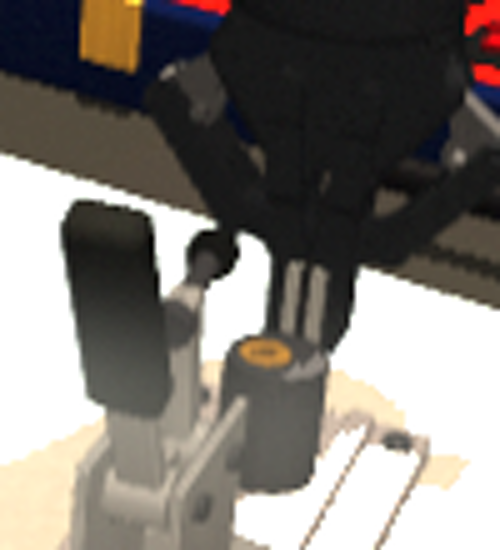

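Request:
drive_tool(
  steps=[
    [0,0,0.004,0,0],
    [0,0,0.003,0,0],
    [0,0,0,0,0],
    [-0.004,0,0,0,0],
    [-0.004,0,0,0,0],
    [-0.004,0,0,0,0],
    [-0.004,0,0,0,0],
    [-0.004,0,0,0,0],
    [-0.004,0,0,0,0],
    [-0.004,0,0,0,0],
    [0,0,0,0,0],
  ],
)

```text
clock: 7.25
position: [538.7, -228.2, -6.1]
ee_rot: [0.777, -0.629, -0.0, -0.0]
contact_force: [-0.9, 0.3, -0.4]
gripper_width: 0.2
```

```bash
cat >> h.py <<'E'
def look(tag,x0=350,y0=180,w=110,h=110,n='side',f=5):
    cap(n,tag);st()
    a=cv2.imread(f'pics/{tag}_{n}.png')[y0:y0+h,x0:x0+w]
    b=np.clip(a.astype(float)*1.6,0,255).astype(np.uint8)
    cv2.imwrite(f'pics/{tag}z.png',cv2.resize(b,None,fx=f,fy=f,interpolation=cv2.INTER_CUBIC))
E
python3 -c "
from h import *
look('j')"
```

```text
t 7.3 tcpF [-71.   -1.2  -6.1] yawerr deg 0.03 forceF [-0.6 -0.3 -0.2] w 0.1 [-0.12  0.53 -0.33 -0.   -0.71  0.33]
```

View pics/jz.png

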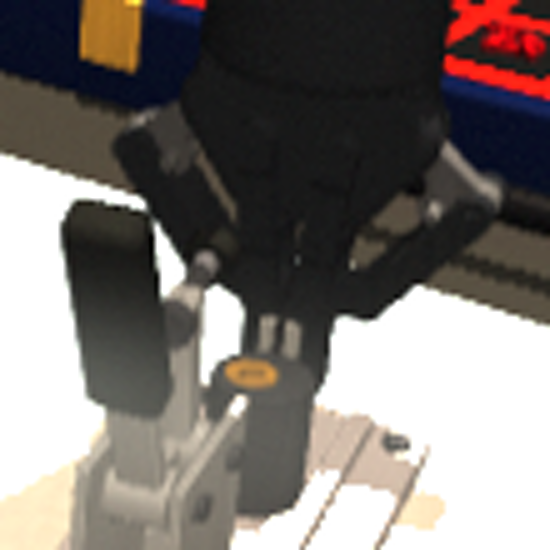

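Request:
drive_tool(
  steps=[
    [-0.004,0,0,0,0],
    [-0.004,0,0,0,0],
    [-0.004,0,0,0,0],
    [-0.004,0,0,0,0],
    [-0.004,0,0,0,0],
    [-0.004,0,0,0,0],
    [-0.004,0,0,0,0],
    [-0.004,0,0,0,0],
    [-0.002,0,0,0,0],
    [-0.001,0,0,0,0],
  ],
)

```text
clock: 8.3
position: [531.6, -194.3, -6.1]
ee_rot: [0.777, -0.629, 0.0, 0.0]
contact_force: [0.7, -1.0, -0.2]
gripper_width: -0.1
```

```bash
python3 -c "
from h import *
look('k')"
```

```text
t 8.35 tcpF [-36.2  -1.3  -6.1] yawerr deg 0.03 forceF [-1.3 -0.4 -0.6] w 0.2 [-0.06  0.51 -0.37 -0.   -0.69  0.27]
```

View pics/kz.png

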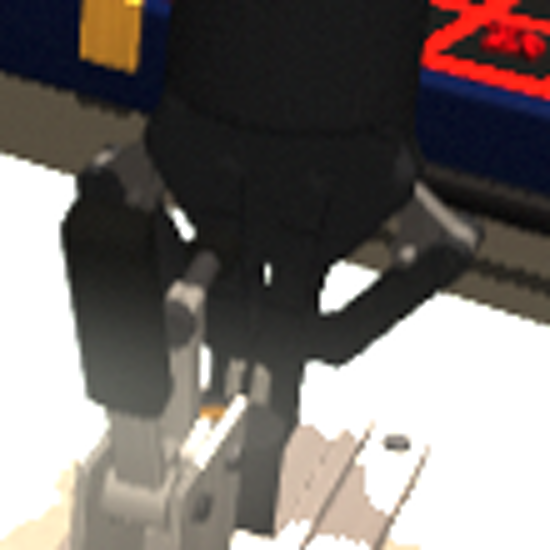

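Request:
drive_tool(
  steps=[
    [-0.002,0,0,0,0],
    [-0.002,0,0,0,0],
    [0,0,0,0,0],
  ],
)

```text
clock: 8.65
position: [530.8, -190.4, -6.1]
ee_rot: [0.777, -0.629, -0.0, -0.0]
contact_force: [0.2, -1.7, 0.3]
gripper_width: 0.1
```

Request:
drive_tool(
  steps=[
    [-0.001,0,0,0,0],
    [-0.001,0,0,0,0],
    [0,0,0,0,0],
  ],
)

```text
clock: 8.95
position: [530.3, -188.6, -6.1]
ee_rot: [0.777, -0.63, -0.0, -0.0]
contact_force: [1.5, -1.4, -0.1]
gripper_width: -0.3
```

Request:
drive_tool(
  steps=[
    [-0.001,0,0,0,0],
    [-0.001,0,0,0,0],
    [0,0,0,0,0],
  ],
)

```text
clock: 9.25
position: [530.4, -187.2, -5.9]
ee_rot: [0.777, -0.629, 0.001, -0.0]
contact_force: [1.4, -4.1, -1.0]
gripper_width: 0.1
```

Request:
drive_tool(
  steps=[
    [-0.001,0,0,0,0],
    [0,0,0,0,0],
  ],
)

```text
clock: 9.45
position: [530.9, -186.9, -5.5]
ee_rot: [0.777, -0.629, 0.001, -0.0]
contact_force: [2.3, -7.9, 0.4]
gripper_width: -0.1
```

Request:
drive_tool(
  steps=[
    [-0.001,0,0,0,0],
    [0,0,0,0,0],
  ],
)

```text
clock: 9.65
position: [531.4, -186.6, -5.1]
ee_rot: [0.777, -0.629, 0.002, -0.0]
contact_force: [2.2, -10.1, 0.6]
gripper_width: 0.0
```

```bash
python3 -c "
from h import *
look('l')"
```

```text
t 9.7 tcpF [-28.7  -2.7  -5.2] yawerr deg 0.06 forceF [-10.4   0.3  -0.3] w -0.2 [-0.05  0.5  -0.39  0.   -0.68  0.26]
```

View pics/lz.png

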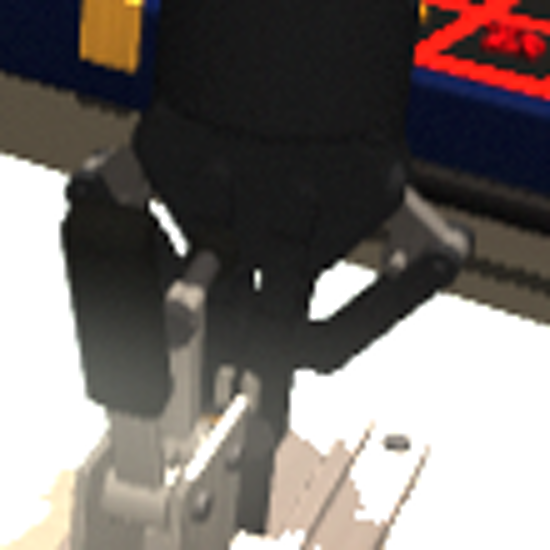

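Request:
drive_tool(
  steps=[
    [0.005,0,0,0,0],
    [0.01,0.001,0,0,0],
    [0.01,0,0,0,0],
    [0,0,-0.02,0,0],
    [0,0,-0.04,0,0],
    [0,0,-0.045,0,0],
    [0,0,-0.045,0,0],
    [0,0,-0.045,0,0],
    [0,0,-0.02,0,0],
    [0,0,0,0,0],
  ],
)

```text
clock: 10.7
position: [535.7, -210.2, 213.1]
ee_rot: [0.777, -0.629, 0.003, -0.002]
contact_force: [-0.5, 0.4, -0.7]
gripper_width: 0.2
```

```bash
python3 -c "
from h import *
look('m')
d=np.load('pics/m_side.npy')
im=cv2.imread('pics/mz.png')
def dd(p,c):
    q=fR@np.array(p[:2])+ft;u=(proj('side',[*q,p[2]])-(350,180)+.5)*5-.5;cv2.circle(im,tuple(int(v) for v in u),1,c,-1)
for t in np.arange(0,6.28,.3):
    dd((17*np.cos(t),17*np.sin(t),57),(0,0,255))
    dd((-4+17*np.cos(t),17*np.sin(t),57),(0,255,0))
cv2.imwrite('pics/mz2.png',im)
for v in range(250,272,3): print(v,[tuple(F(atd('side',u,v,d[v,u])).round(0).astype(int)) for u in range(382,402,4)])
"
```

```text
t 10.75 tcpF [-51.8  -0.8 210.3] yawerr deg -0.01 forceF [ 0.1 -0.1 -0.7] w -0.3 [-0.09  0.29 -0.1  -0.   -1.18  0.3 ]
250 [(np.int64(111), np.int64(11), np.int64(141)), (np.int64(63), np.int64(2), np.int64(115)), (np.int64(52), np.int64(5), np.int64(111)), (np.int64(-156), np.int64(-44), np.int64(0)), (np.int64(-160), np.int64(-38), np.int64(0))]
253 [(np.int64(110), np.int64(11), np.int64(136)), (np.int64(61), np.int64(2), np.int64(110)), (np.int64(-141), np.int64(-47), np.int64(0)), (np.int64(-145), np.int64(-41), np.int64(0)), (np.int64(-147), np.int64(-34), np.int64(0))]
256 [(np.int64(109), np.int64(11), np.int64(131)), (np.int64(60), np.int64(2), np.int64(104)), (np.int64(-127), np.int64(-43), np.int64(1)), (np.int64(-134), np.int64(-37), np.int64(0)), (np.int64(-136), np.int64(-30), np.int64(0))]
259 [(np.int64(107), np.int64(11), np.int64(125)), (np.int64(58), np.int64(2), np.int64(99)), (np.int64(-95), np.int64(-33), np.int64(14)), (np.int64(-91), np.int64(-25), np.int64(18)), (np.int64(-94), np.int64(-19), np.int64(18))]
262 [(np.int64(105), np.int64(10), np.int64(120)), (np.int64(58), np.int64(3), np.int64(94)), (np.int64(-11), np.int64(-10), np.int64(56)), (np.int64(-11), np.int64(-4), np.int64(58)), (np.int64(39), np.int64(15), np.int64(88))]
265 [(np.int64(58), np.int64(-3), np.int64(88)), (np.int64(56), np.int64(3), np.int64(88)), (np.int64(51), np.int64(7), np.int64(87)), (np.int64(54), np.int64(13), np.int64(90)), (np.int64(39), np.int64(15), np.int64(83))]
268 [(np.int64(89), np.int64(7), np.int64(101)), (np.int64(58), np.int64(4), np.int64(85)), (np.int64(55), np.int64(9), np.int64(85)), (np.int64(59), np.int64(15), np.int64(89)), (np.int64(37), np.int64(15), np.int64(77))]
271 [(np.int64(89), np.int64(7), np.int64(97)), (np.int64(55), np.int64(3), np.int64(78)), (np.int64(72), np.int64(14), np.int64(90)), (np.int64(58), np.int64(16), np.int64(83)), (np.int64(46), np.int64(18), np.int64(77))]
```

View pics/mz2.png

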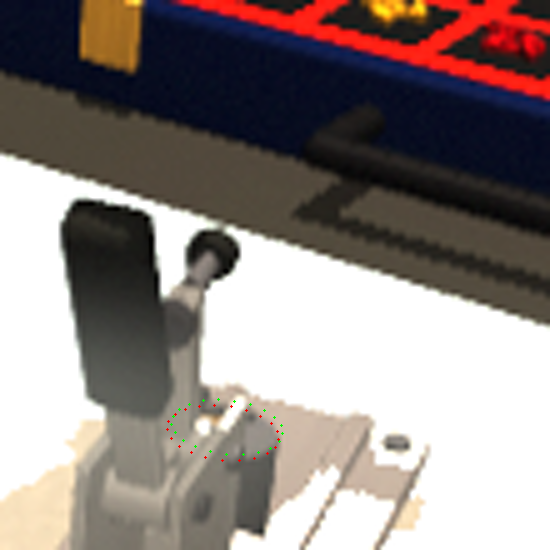

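Request:
drive_tool(
  steps=[
    [-0.01,0,-0.02,0,0],
    [-0.03,0,-0.02,0,0],
    [-0.045,0,0,0,0],
    [-0.045,0,0,0,0],
    [-0.045,0,0,0,0],
    [-0.045,0,0,0,0],
    [-0.045,0,0,0,0],
    [-0.045,0,0,0,0],
    [-0.045,0,0,0,0],
    [-0.045,0,0,0,0],
    [-0.02,0,0,0,0],
    [0,0,0,0,0],
  ],
)

```text
clock: 11.95
position: [445.3, 203.1, 246.7]
ee_rot: [0.778, -0.628, -0.001, 0.002]
contact_force: [-0.1, -0.8, -1.3]
gripper_width: -0.4
```

```bash
python3 -c "
from h import *
look('n',n='top',x0=330,y0=245,w=175,h=105,f=4.5)
"
```

```text
t 12.0 tcpF [369.1   0.8 246.9] yawerr deg 0.15 forceF [ 1.4  0.1 -1.4] w 0.0 [ 0.76  0.12 -0.22 -0.   -1.23 -0.55]
```

View pics/nz.png

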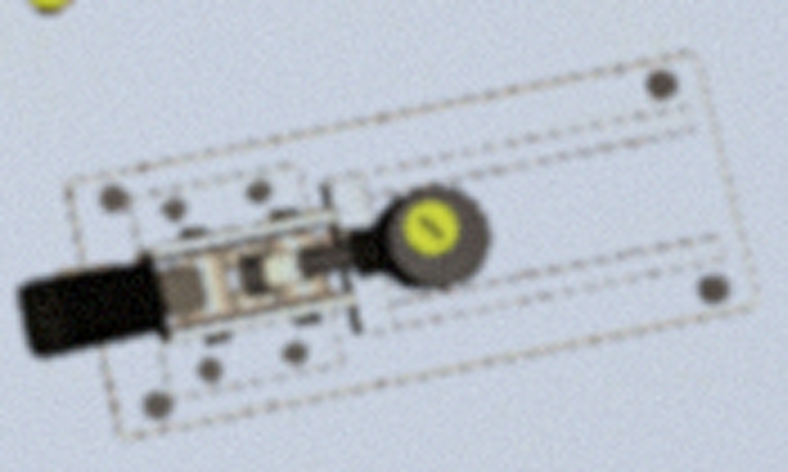

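```bash
python3 -c "
from h import *
T=lambda x,y:((x+.5)/4.5-.5+330,(y+.5)/4.5-.5+245)
print(F(atz('top',*T(438,237),57)),F(atz('top',*T(368,250),34)),F(atz('top',*T(603,203),57)))
cv2.imwrite('pics/x.png',cv2.imread('pics/n_top.png'))
d=np.load('pics/n_top.npy')
# handle top: depth points on grip
import itertools
for u in range(336,366,4):
  v=int(round(317-(u-338)*0.2)); print(u,v,F(atd('top',u,v,d[v,u])).round(1))
"
```

```text
[-1.08622419 -0.73417338 57.        ] [19.07782466 -1.27898562 34.        ] [-56.41640937  -0.71482826  57.        ]
336 317 [136.3   0.8 180.8]
340 317 [131.4   1.8 187.6]
344 316 [126.3   1.6 186.3]
348 315 [121.    1.4 179.8]
352 314 [115.5   1.2 166.5]
356 313 [109.8   0.9 156.9]
360 313 [104.2   2.  143.9]
364 312 [ 98.2   1.7 133.5]
```

Request:
drive_tool(
  steps=[
    [0.02,0,0,0,0],
    [0.04,0,0,0,0],
    [0.045,0,0,0,0],
    [0.045,0,0,0,0],
    [0.045,0,0,0,0],
    [0.045,0,0,0,0],
    [0.026,0,0,0,0],
    [0.01,0,0,0,0],
    [0,0,0.01,0,0],
    [0,0,0.025,0,0],
    [0,0,0.025,0,0],
    [0,0,0.01,0,0],
    [0,0,0,0,0],
    [0,0,0,0,0],
  ],
)

```text
clock: 13.4
position: [504.4, -68.1, 179.5]
ee_rot: [0.777, -0.629, 0.0, -0.0]
contact_force: [0.5, 0.4, -0.1]
gripper_width: 0.0
```

```bash
python3 -c "
from h import *
look('o',y0=130,x0=330,w=120,h=120)
d=np.load('pics/o_side.npy')
for v in range(180,230,3): print(v,[tuple(int(k) for k in F(atd('side',u,v,d[v,u]))) for u in range(366,406,5)])
"
```

```text
t 13.45 tcpF [ 92.7  -1.2 180. ] yawerr deg 0.07 forceF [0.2 0.  0.4] w -0.0 [ 0.19  0.2  -0.3   0.   -1.07  0.02]
180 [(-356, -178, 51), (-359, -168, 52), (101, -7, 227), (104, 0, 229), (105, 5, 231), (100, 10, 230), (89, 13, 227), (-375, -103, 58)]
183 [(-360, -179, 42), (-361, -167, 44), (104, -6, 224), (105, 0, 226), (104, 5, 227), (101, 11, 227), (-361, -109, 55), (-359, -98, 57)]
186 [(-361, -179, 34), (-356, -165, 39), (105, -5, 221), (641, 165, 430), (104, 6, 223), (99, 11, 222), (-353, -107, 51), (-354, -96, 52)]
189 [(-361, -179, 27), (-355, -165, 32), (102, -6, 216), (105, 0, 218), (103, 6, 219), (-352, -117, 42), (-353, -106, 44), (-348, -93, 48)]
192 [(-362, -178, 20), (-356, -164, 25), (-354, -152, 28), (-356, -141, 29), (-354, -129, 32), (-353, -117, 35), (-348, -104, 39), (-347, -92, 41)]
195 [(-364, -178, 11), (-366, -167, 13), (-357, -152, 19), (-357, -140, 21), (-354, -128, 25), (-349, -115, 29), (-350, -104, 31), (-349, -92, 34)]
198 [(-365, -178, 4), (-360, -165, 8), (-359, -152, 11), (-359, -140, 13), (-354, -127, 17), (-352, -115, 21), (-349, -103, 24), (-347, 
[... 698 characters left out ...]
93, 0), (-330, -83, 0)]
216 [(-278, -145, 0), (-284, -136, 0), (-287, -126, 0), (-292, -116, 0), (-297, -107, 0), (-305, -98, 0), (-308, -88, 0), (-312, -78, 0)]
219 [(-262, -139, 0), (-268, -130, 0), (-272, -120, 0), (-280, -112, 0), (-286, -103, -1), (-291, -93, -1), (-297, -84, -1), (-301, -74, -1)]
222 [(133, -5, 185), (131, 0, 185), (129, 5, 185), (-263, -106, 0), (641, 165, 430), (-274, -88, 0), (-281, -79, -1), (-287, -70, -1)]
225 [(137, -3, 183), (136, 1, 183), (133, 7, 183), (-248, -101, 0), (-255, -92, 0), (-262, -84, -1), (-267, -74, -1), (-271, -65, 0)]
228 [(139, -3, 180), (139, 3, 181), (137, 8, 181), (-237, -97, 0), (-243, -88, -1), (37, 0, 137), (31, 4, 136), (-257, -61, 0)]
```

View pics/oz.png

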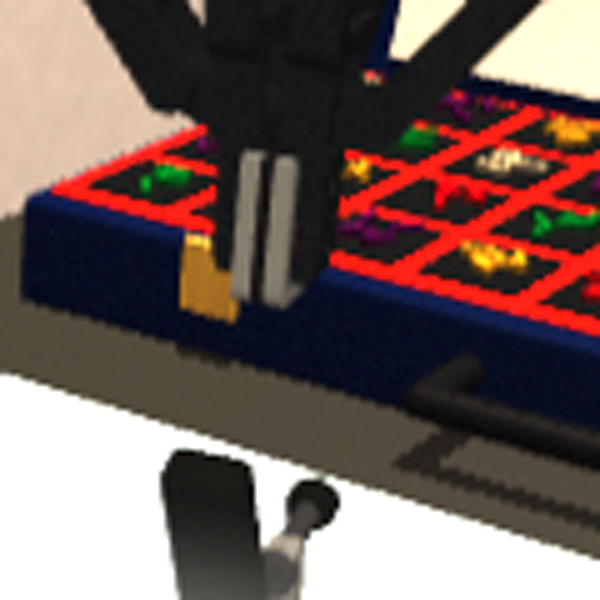

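Request:
drive_tool(
  steps=[
    [0,-0.001,0.01,0,0],
    [0,0,0.02,0,0],
    [0,0,0.015,0,0],
    [0,0,0.008,0,0],
    [0,0,0,0,0],
    [-0.003,0,0,0,0],
    [-0.003,0,0,0,0],
    [-0.003,0,0,0,0],
    [-0.002,0,0,0,0],
    [0,0,0,0,0],
  ],
)

```text
clock: 14.45
position: [502.7, -57.3, 126.3]
ee_rot: [0.777, -0.629, 0.0, -0.0]
contact_force: [0.5, 0.3, -0.8]
gripper_width: -0.2
```

```bash
python3 -c "
from h import *
look('p',y0=170,x0=330,w=120,h=120)
"
```

```text
t 14.5 tcpF [103.7  -1.4 126.2] yawerr deg 0.04 forceF [ 0.3 -0.7 -0.2] w -0.4 [ 0.21  0.25 -0.38  0.   -0.94  0.  ]
```

View pics/pz.png

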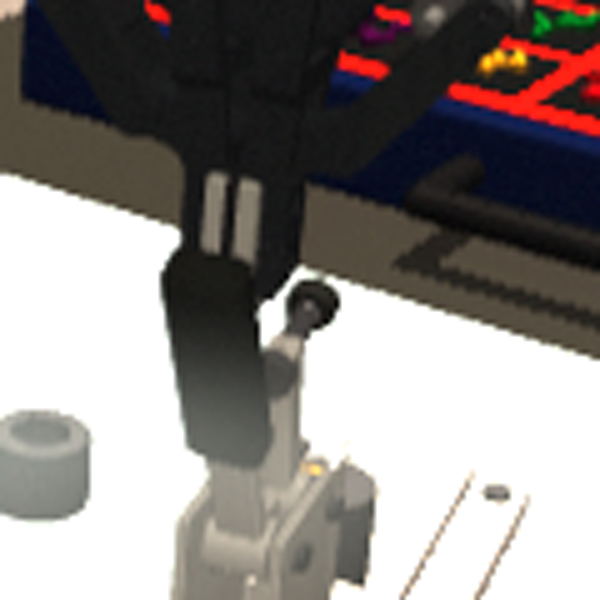

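Request:
drive_tool(
  steps=[
    [-0.0046,-0.001,0.0022,0,0],
    [-0.0046,-0.001,0.0023,0,0],
    [-0.0039,0,0.0025,0,0],
    [-0.0039,0,0.0025,0,0],
    [-0.0039,0,0.0025,0,0],
    [-0.0035,0,0.003,0,0],
    [-0.0035,0,0.003,0,0],
    [-0.0035,0,0.0031,0,0],
    [-0.0031,0,0.0037,0,0],
    [-0.0031,0,0.0038,0,0],
    [-0.0031,0,0.0038,0,0],
    [0,0,0,0,0],
  ],
)

```text
clock: 15.7
position: [496.0, -17.3, 93.1]
ee_rot: [0.777, -0.629, -0.0, 0.0]
contact_force: [-0.3, -1.3, 0.8]
gripper_width: 0.1
```

```bash
python3 -c "
from h import *
look('q',y0=170,x0=330,w=120,h=120)
"
```

```text
t 15.75 tcpF [144.2  -3.2  93.3] yawerr deg 0.04 forceF [-0.5  0.1  0.6] w -0.2 [ 0.29  0.27 -0.45  0.   -0.85 -0.08]
```

View pics/qz.png

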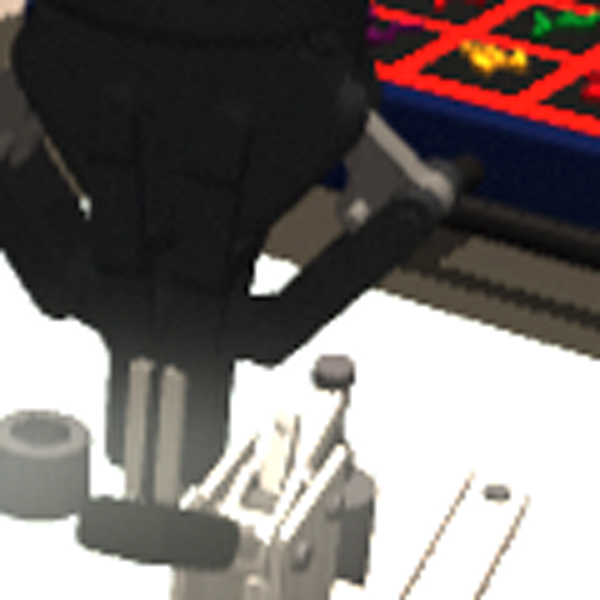

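Request:
drive_tool(
  steps=[
    [-0.0022,0,0.0035,0,0],
    [-0.0022,0,0.0035,0,0],
    [-0.002,0,0.0035,0,0],
    [-0.0018,0,0.0035,0,0],
    [-0.0016,0,0.0035,0,0],
    [-0.0015,0,0.0035,0,0],
    [0,0,0,0,0],
  ],
)

```text
clock: 16.45
position: [493.2, -5.9, 71.5]
ee_rot: [0.777, -0.63, -0.001, 0.0]
contact_force: [0.2, -0.2, 0.3]
gripper_width: -0.0
```

Request:
drive_tool(
  steps=[
    [-0.001,0,0.0035,0,0],
    [-0.001,0,0.0035,0,0],
    [-0.001,0,0.0035,0,0],
    [0,0,0.003,0,0],
    [0,0,0,0,0],
  ],
)

```text
clock: 16.95
position: [492.7, -3.4, 58.4]
ee_rot: [0.777, -0.629, -0.0, 0.0]
contact_force: [0.9, 0.1, 0.0]
gripper_width: -0.0
```

```bash
python3 -c "
from h import *
look('r',y0=180,x0=330,w=120,h=120)
"
```

```text
t 17.0 tcpF [158.5  -3.1  58.7] yawerr deg 0.02 forceF [ 0.6  0.4 -0.5] w -0.3 [ 0.32  0.32 -0.49 -0.   -0.76 -0.11]
```

View pics/rz.png

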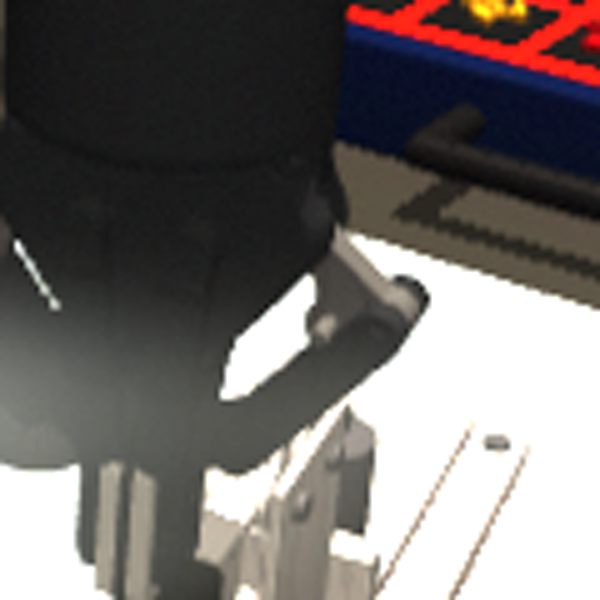

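```bash
python3 -c "
from h import *
look('s',y0=220,x0=310,w=140,h=120)
"
```

```text
t 17.05 tcpF [158.4  -3.2  58.9] yawerr deg 0.02 forceF [-0.2 -0.1 -0.1] w 0.2 [ 0.32  0.32 -0.49  0.   -0.76 -0.11]
```

View pics/sz.png

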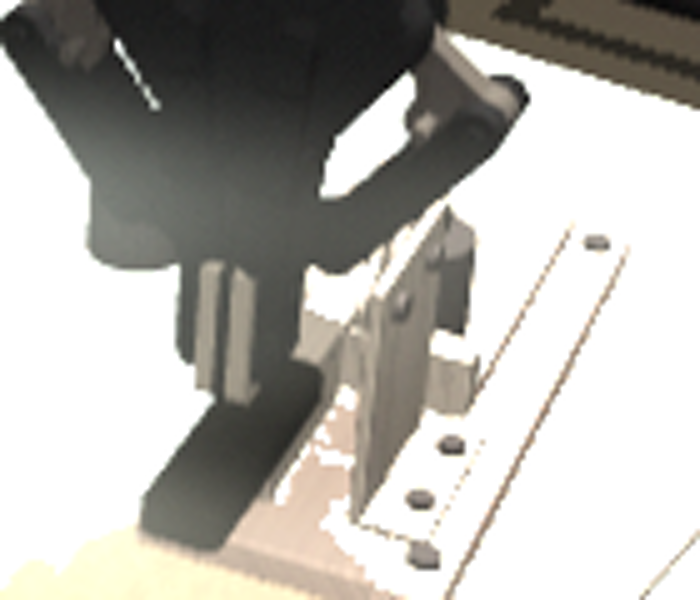

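The handle looks flat. I'll retreat straight up and check with both cameras.

Request:
drive_tool(
  steps=[
    [0,0,-0.01,0,0],
    [0,0,-0.03,0,0],
    [0,0,-0.045,0,0],
    [0,0,-0.045,0,0],
    [0,0,-0.045,0,0],
    [-0.045,0,-0.02,0,0],
    [-0.045,0,0,0,0],
    [-0.045,0,0,0,0],
    [-0.045,0,0,0,0],
    [-0.02,0,0,0,0],
    [0,0,0,0,0],
    [0,0,0,0,0],
  ],
)

```text
clock: 18.25
position: [451.5, 192.3, 254.6]
ee_rot: [0.777, -0.629, 0.0, -0.0]
contact_force: [-1.0, -0.7, -0.7]
gripper_width: 0.3
```

```bash
python3 -c "
from h import *
look('t',y0=220,x0=310,w=140,h=120)
look('u',n='top',x0=320,y0=215,w=175,h=130,f=4.5)
d=np.load('pics/u_top.npy')
for u in range(318,400,5):
  v=int(round(316-(u-338)*0.2)); print(u,v,F(atd('top',u,v,d[v,u])).round(1))
"
```

```text
t 18.3 tcpF [357.9  -3.  254.5] yawerr deg 0.01 forceF [ 0.  -0.3  0.7] w 0.2 [ 0.73  0.11 -0.21  0.   -1.25 -0.52]
t 18.35 tcpF [357.6  -3.1 254.4] yawerr deg -0.04 forceF [-0.4 -0.7 -0.1] w -0.3 [ 0.73  0.11 -0.21  0.   -1.25 -0.52]
318 320 [162.2  -0.3  86. ]
323 319 [155.   -0.3  84.3]
328 318 [147.6  -0.2  87.3]
333 317 [140.4  -0.2  87.2]
338 316 [ 1.332e+02 -1.000e-01  8.620e+01]
343 315 [ 1.259e+02 -1.000e-01  8.490e+01]
348 314 [ 1.186e+02 -1.000e-01  8.280e+01]
353 313 [111.2  -0.   80.1]
358 312 [104.    0.   82.2]
363 311 [96.7  0.1 82.9]
368 310 [89.3  0.1 80.9]
373 309 [82.4  0.2 86. ]
378 308 [75.1  0.2 85.4]
383 307 [61.7  0.1 13.9]
388 306 [61.7  0.3 97.8]
393 305 [ 55.1   0.4 102.5]
398 304 [ 48.1   0.4 103.7]
```

View pics/tz.png

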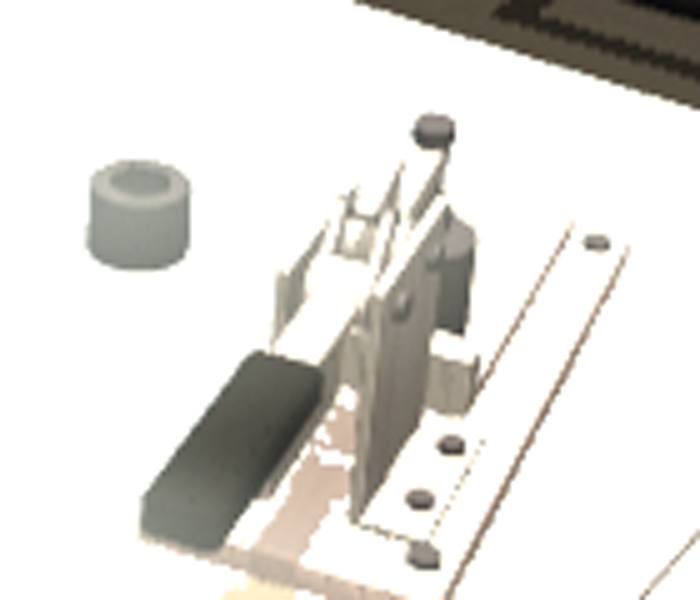

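View pics/uz.png

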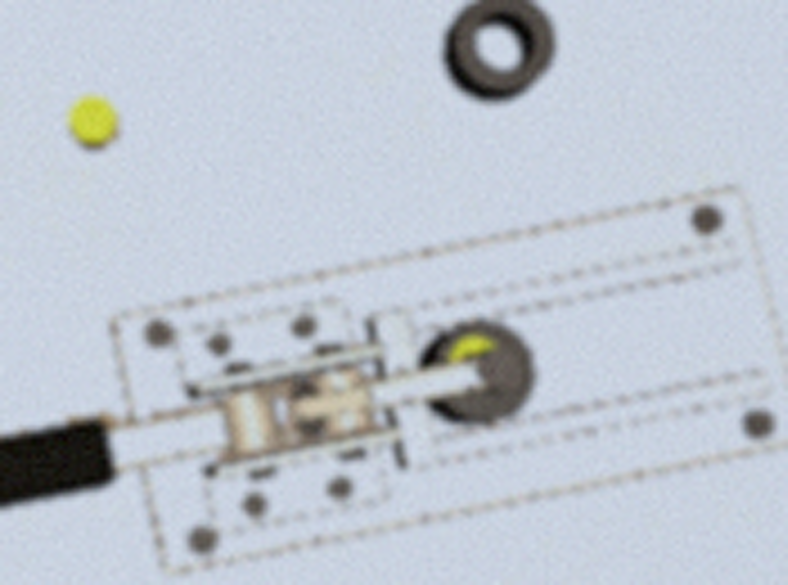

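```bash
python3 -c "
from h import *
a=cv2.imread('pics/u_top.png')[280:325,395:445]
a=cv2.resize(a,None,fx=12,fy=12,interpolation=cv2.INTER_CUBIC)
a=cv2.normalize(a,None,0,330,cv2.NORM_MINMAX,cv2.CV_16U).clip(0,255).astype(np.uint8)
b=a.copy()
def dd(p,c):
    q=fR@np.array(p[:2])+ft;u=(proj('top',[*q,p[2]])-(395,280)+.5)*12-.5;cv2.circle(b,tuple(int(v) for v in u),2,c,-1)
for y in np.arange(-24,24.1,2): dd((17,y,34),(0,0,255))
for t in np.arange(0,6.28,.1): dd((17*np.cos(t),17*np.sin(t),57),(0,0,255)); dd((-3+17*np.cos(t),17*np.sin(t),57),(0,200,0))
for y in(-18.5,18.5):
  for x in range(-20,17,3): dd((x,y,20),(255,0,0))
b=np.hstack([a,b]);print(b.shape)
cv2.imwrite('pics/v.png',cv2.resize(b,(800,360)))
"
```

```text
(540, 1200, 3)
```

View pics/v.png

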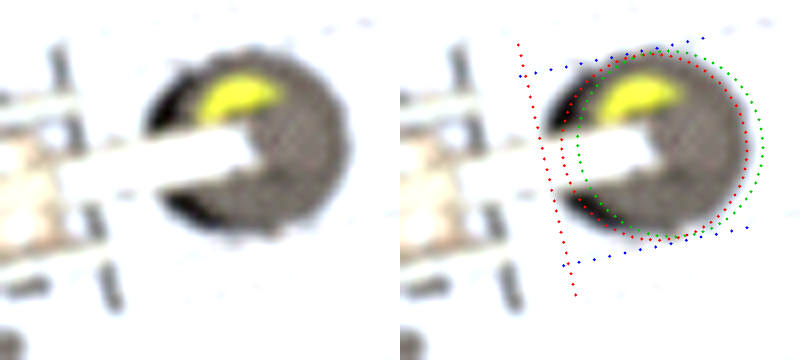

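The cylinder matches the home outline at the stop. The handle is flat, with its top face at z≈85 mm, and the pad is on the cylinder. I'm handing in.

```bash
python3 -c "
from h import *
st(); print(arm.job_done())"
```

```text
t 18.35 tcpF [357.6  -3.1 254.4] yawerr deg -0.04 forceF [-0.4 -0.7 -0.1] w -0.3 [ 0.73  0.11 -0.21  0.   -1.25 -0.52]
the job is handed in; nothing more can be done
None
```

I pushed the cylinder against the back stop, pushed the clamp handle over until it lay flat, and handed the job in at 18.4 s. The hand-in reports no verdict.

**Cylinder:** I pushed it with the closed fingers until they stopped moving forward and the force rose to about 10 N. After locking, the top camera put its centre at about x = -1 mm and y = -1 mm in the fixture frame. That is within tolerance, but the calibration is only good to about 2 mm.

**Handle:** its upper face reads about 85 mm high along the grip, which is the level, locked position. I felt no reaction force at the readings during the handle push. I therefore judged the lock from the pictures, not from a felt snap.

**Pad:** both pictures show it over the cylinder's top. I could not measure its force.

**Bystanders:** I never worked near them. The housing and plug looked unmoved in the last pictures. The tweezers were outside the final close-ups, so I did not check them at the end.

**Disagreements:**
- The cameras showed the closed fingertips about 36 mm higher than the reported tool position, while the cylinder's top measured correctly. I used the camera heights for all contacts.
- My frame for the fixture is a compromise between the two cameras, which differed by 2–3 mm. A rough reading of the stop's edge came out 2 mm off, but the final overlay matched a cylinder touching the stop.

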